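Load the ink mixer and hold its plunger at the third click

TASK

Set the two dark ink bottles upright into the ink mixer's rack, one in each cell, without dropping or tipping them and without disturbing the stapler, the hand bell or the paperweight. Then press the mixer's red spring-return plunger down past its first two clicks to the third (the red marks), short of the bottom of its travel, and hold it there with the gripper. Finish while still holding it down: it springs back if let go.

Things in the scene. Friction and masses are not known exactly. Their poses are not given: they have to be found in the camera images.
- bottle_a: Square dark blue ink bottle with a black screw cap fixed on it, interchangeable with the other one. Body 51 x 51 mm in plan and 42 mm high; cap round, 36 mm across, from 42 to 62 mm above the base, easy to grip from above. About 0.14 kg. Origin at the centre of its underside, z up, x and y square to its sides.
- bottle_b: The second ink bottle, same as bottle_a.
- mixer: Fixed ink mixer. Grey base 130 (x) x 270 (y) mm, top at z = 28 mm. On its left (+y) part an aluminium rack of two open square cells side by side along y; on its right a white control tower, 60 (x) x 58 (y) mm, centred at x = 0, y = -98 mm, top at z = 90 mm, with the red plunger standing out of its top. Origin: centre of the underside, on the desk; z up; front to -x.
- cell_left (a point): Centre of the inner floor of the rack's left (+y) cell, 30 mm above the desk. The cell is 64 x 64 mm inside, square to the mixer's x and y (point axes are the mixer's), walls 5 mm thick rising 22 mm above this floor.
- plunger (a joint): How far the plunger is pressed down (m): 0 up, 0.056 bottom. Clicks at 0.015, 0.029, 0.043, beyond humps of about 2 N at 0.008, 0.022, 0.036 (one more at 0.050). Spring: 4.5 N at rest, 7.5 N at the third click; 10 N passes all humps. None latches: let go, it returns to 0. A red pointer on the tower's front (-x) face moves along marks of the clicks: black, black, red.
- cell_right (a point): The same for the right (-y) cell, its centre 69 mm from the left one's. The plunger's axis is 120 mm from this centre towards -y, the tower's near face 91 mm.
- plunger_pad (a point): Centre of the flat top of the plunger's round red pad, 38 mm across and 10 mm thick on a 10 mm steel stem. It lies at x = 0, y = -98 mm from the mixer's origin, 158 mm above the desk with the plunger at rest (68 mm above the tower), and goes straight down as the plunger is pressed. Press it from above with shut fingertips.
- stapler: red and black stapler, 38 x 150 x 52 mm, a loose bystander; origin at the centre of its underside.
- bell: small brass-coloured hand bell, 62 mm across, 89 mm high, a loose bystander; origin at the centre of its underside.
- glass_weight: dark teal glass paperweight dome, 72 mm across, 49 mm high, a loose bystander; origin at the centre of its underside.
There are look-alikes about, which are no part of the job. Leave any orange look-alike of the bottle_b alone.

How it is judged:
By the outcome, as a careful person would: the job done as asked, in the order asked, and still so for the second after the job is handed in, while the arm keeps its last pose, push and grip.
It also fails if it takes over 58 s, if anything falls off the work surface, if the arm or the gripper's body presses on something with over 40 N, if the wrist force passes 120 N, or if a joint passes its speed limit or range.

ROBOT

A 6-joint arm with a two-finger parallel gripper is mounted at the origin on the work surface; the furniture and walls round the work are solid. World frame = base frame: x ahead of the robot, y to its left, z up, the work surface at z = 0. Lengths are in m, angles in rad, forces in N, time in s.
With the tool pointing down it reaches from about 0.375 to 0.925 m from the base axis. Payload 5.7 kg.
Tool frame: the origin (TCP) lies midway between the tips of the shut fingers; the grasp point (between the pads) lies 19 mm behind it; z points along the fingers, y is the line along which they close (so a half turn about z gives the same grasp; the last joint's range is limited). The gripper opens to 85 mm and grips with 20 to 120 N. Pads are 22 mm wide; open, the fingers measure 114 mm over their backs; the gripper's body (76 mm by 85 mm) begins 54 mm behind the grasp point. The pads swing forward as they close: fully open they stand 13 mm farther back than shut.
Start: joints at [-1.436, 0.359, 1.51, -0, 1.272, -0.115], TCP at [0.148, -0.581, 0.193] pointing down, gripper open.
Joint ranges: [-2.97, 2.97], [-1.01, 2.36], [0.21, 2.38], [-0.96, 4.11], [0.2, 2.71], [-2.98, 2.98]. Speed limits (rad/s): [2.39, 2.39, 3.14, 3.14, 3.14, 3.14].

INTERFACE

Orientations are given as a unit quaternion [w, x, y, z].
In Python, from workcell import r, effector, kinematics, status, eyes, workorder, masks_of gives the robot as it stands. Calls block until the motion is done:
- r.movep(position, orientation): joint-space move of the TCP to a pose.
- r.line_to(position, frame=None, feed=0.15, threshold=None): straight line of the TCP; frame=None keeps the orientation; feed is the mean speed in m/s. With threshold (N) it stops when the force on the tool has changed by that much, and returns True; else False.
- r.move_joints(angles): joint-space move.
- effector.move_gripper(opening): finger opening in m; the grip force is fixed at half the most; returns when the fingers have stopped.
- r.sleep(seconds).
- kinematics.ik(position, orientation): joint angles nearest the present ones, or None.
- status.get_state(): the state.
- eyes.camera(name): name is "side" or "top"; returns a dict with "img" (384x512x3 uint8, red, green, blue), "camera_matrix" (3x3 intrinsics, pixels), "extrinsics" (4x4, takes a point from world to camera coordinates). Camera axes: x right, y down, z forward; pixel columns grow to the right and rows downward; lengths in m; the calibration is good to about 2 mm. A picture is of the moment at which its call begins. There is no depth.
A pose or a line that the arm cannot do raises r.PlanningError and nothing moves.
- workorder.job_done(): hands the job in; it is judged then, once.
Trained networks look in a picture, given as the dict that the camera call returned (one of the last four; its "shot" number tells which), for a name from the list of things; names that differ only in an ending like _2 or _b are one class to them, and where a whole thing is asked for, a point or a joint stands for the part that bears it (a point fixed in the world has none). Each returns a list of dicts, best first, with "p" (0 to 1); they miss things now and then, are a little off and sometimes report something else, mostly with a low value. They report only what shows in the picture. A call takes as long as a camera call. They do not tell look-alikes from the thing itself.
- masks_of(picture, name): "region" (384x512 bool, what is visible of it) and "box" ([centre column, centre row, width, height] in pixels, round what is visible of it).
The state is a dict: "time": time; "joint_pos": joint angles; "joint_vel": joint speeds; "effort": joint torques, N m; "tool_pos": TCP position; "tool_rot": TCP orientation; "wrist_force": force on the tool from outside, world axes, zero at the start; "moment": the same for the moment, N m; "grip_width": finger opening in m; "grip_force": force on a finger pad.
Only numpy, scipy, OpenCV 4.12 (cv2) and the standard library are available. Lean on these libraries where they do the work, as an engineer would, in place of code of your own. Each camera call takes 0.05 s, during which the arm holds its last target. There are 200 camera calls.

## Working session

There is one attempt and no reset: what is moved stays moved. The work goes in short steps, each a Python script; the robot and the scene stay as the last script left them, time stands still between calls to the robot, and variables do not carry over. Pictures are saved under pics/ and viewed, at most 10 in all, crops included, and the job is handed in when it is done.

```bash
ls; mkdir -p pics; python3 - <<'E'
from workcell import *
import cv2, numpy as np, pickle
D={}
for c in ("top","side"):
    p=eyes.camera(c); D[c]=p
    cv2.imwrite(f"pics/{c}0.png",p["img"][:,:,::-1])
    print(c,p["camera_matrix"].tolist(),np.round(p["extrinsics"],4).tolist())
    for n in ["bottle_a","mixer","plunger_pad","stapler","bell","glass_weight"]:
        for m in masks_of(p,n): print(c,n,round(m["p"],2),np.round(m["box"],1),m["region"].sum())
s=status.get_state();print(s["time"],s["tool_rot"])
E
```

```text
pics
top [[465.493571002477, 0.0, 262.4643721301879], [0.0, 465.493571002477, 185.7461514840038], [0.0, 0.0, 1.0]] [[0.0181, -0.9998, 0.0033, -0.075], [-0.9953, -0.0184, -0.0947, 0.4779], [0.0947, -0.0016, -0.9955, 1.1738], [0.0, 0.0, 0.0, 1.0]]
top bottle_a 0.9 [343.4 137.9  26.7  28.9] 435
top bottle_a 0.81 [291.9 188.7  24.8  25.6] 418
top bottle_a 0.8 [253.  190.4  24.7  29. ] 431
top bottle_a 0.75 [352.5 197.1  23.4  22.2] 465
top bottle_a 0.57 [336.3 280.2  23.2  24. ] 454
top mixer 0.89 [240.8 132.2 105.1  58.7] 5081
top plunger_pad 0.67 [281.2 124.2  13.3  12.9] 172
top stapler 0.67 [204.3 226.6  59.2  24.1] 841
top bell 0.71 [310.9  96.2  22.5  17.3] 395
top glass_weight 0.85 [364.8 104.   26.2  28.1] 613
side [[352.6746511353965, 0.0, 254.3755098668548], [0.0, 352.6746511353965, 188.70483027765496], [0.0, 0.0, 1.0]] [[0.999, -0.04, 0.0185, -0.5033], [-0.0098, -0.6114, -0.7912, 0.0449], [0.043, 0.7903, -0.6112, 1.1991], [0.0, 0.0, 0.0, 1.0]]
side bottle_a 0.91 [249.2 223.8  18.9  26.1] 365
side bottle_a 0.83 [246.9 201.2  19.   24.7] 343
side bottle_a 0.8 [166.2 249.9  21.1  27.7] 457
side bottle_a 0.67 [295.4 256.4  22.   31. ] 453
side bottle_a 0.65 [244.2 262.3  22.7  28.2] 445
side mixer 0.66 [290.1 197.7  37.8  61.6] 2278
side plunger_pad 0.69 [294.5 190.5  12.7  16.6] 139
side plunger_pad 0.42 [288.2 199.1  44.5  64.1] 2117
side stapler 0.54 [216.8 186.6  19.2  34.1] 353
side bell 0.89 [329.1 233.2  20.9  27. ] 341
side bell 0.32 [244.5 263.7  20.8  24.6] 444
side glass_weight 0.9 [331.6 272.9  29.8  28.5] 541
0.7 [-6.05350659e-05  9.92206904e-01  1.24601186e-01 -2.97181878e-05]
```

```bash
python3 - <<'E'
import cv2
a=cv2.imread("pics/top0.png")[70:310,160:400]; b=cv2.imread("pics/side0.png")[150:310,140:360]
cv2.imwrite("pics/top0c.png",cv2.resize(a,(600,600),interpolation=cv2.INTER_CUBIC))
cv2.imwrite("pics/side0c.png",cv2.resize(b,(792,576),interpolation=cv2.INTER_CUBIC))
E
```

```text
(no output)
```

View pics/top0c.png

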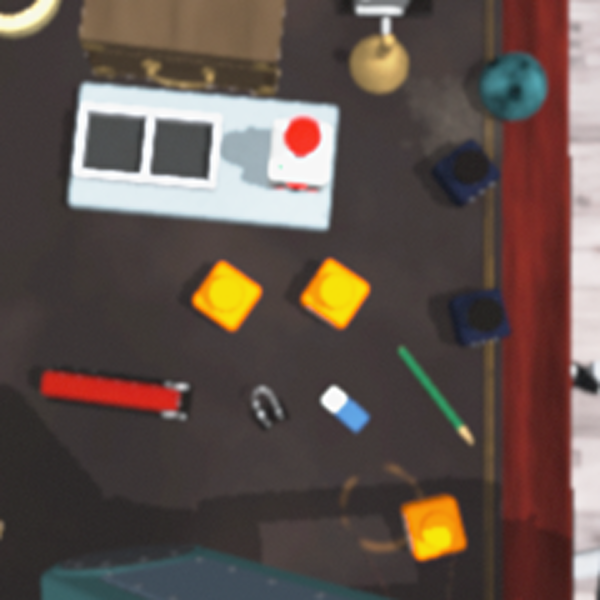

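View pics/side0c.png

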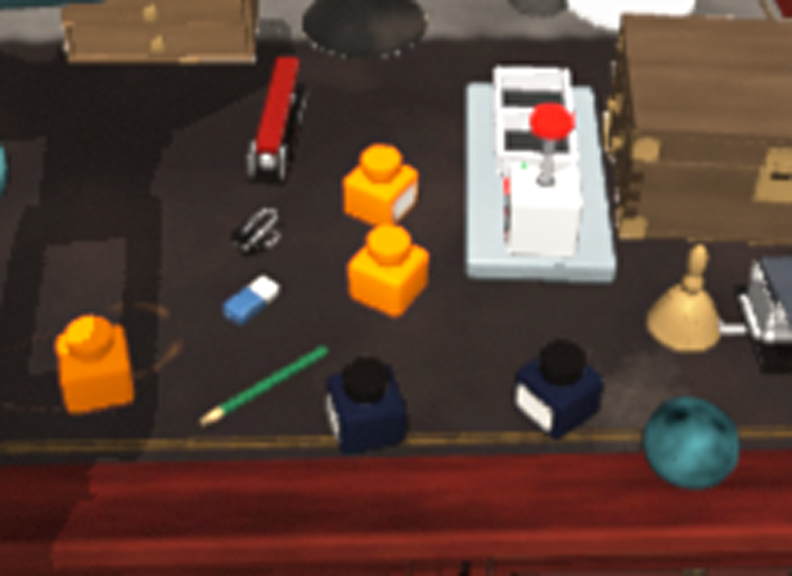

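Five bottle-class candidates appear in the top picture. Three are orange: (253,190), (292,189) and (336,280). Two are dark blue with black caps: (343,138) and (352,197). Only the dark pair fits the description, and the enlarged crops confirm it in both views. Next I fit the poses.

```bash
cat > h.py <<'E'
from workcell import *
import cv2, numpy as np
from scipy.optimize import minimize
def Rz(a): c,s=np.cos(a),np.sin(a); return np.array([[c,-s,0],[s,c,0],[0,0,1]])
def proj(p,P):
    E=p["extrinsics"]; c=np.atleast_2d(P)@E[:3,:3].T+E[:3,3]; u=c@p["camera_matrix"].T
    return u[:,:2]/u[:,2:]
def ray(p,uv,z):
    E=p["extrinsics"]; R=E[:3,:3]; o=-R.T@E[:3,3]
    d=R.T@np.linalg.solve(p["camera_matrix"],[uv[0],uv[1],1]); return o+d*(z-o[2])/d[2]
def box(cx,cy,z0,z1,lx,ly): return np.array([[cx+i*lx/2,cy+j*ly/2,z] for i in(-1,1) for j in(-1,1) for z in(z0,z1)])
def cyl(cx,cy,z0,z1,r): return np.array([[cx+r*np.cos(t),cy+r*np.sin(t),z] for t in np.linspace(0,6.28,24) for z in(z0,z1)])
BOT=[box(0,0,0,.042,.051,.051),cyl(0,0,.042,.062,.018)]
def mix(pl=0,yc=0.0495): return [box(0,0,0,.028,.13,.27),box(0,yc,.028,.052,.074,.143),box(0,-.098,.028,.09,.06,.058),cyl(0,-.098,.148-pl,.158-pl,.019),cyl(0,-.098,.09,.15-pl,.005)]
S=4
def render(p,parts,q,z=0):
    m=np.zeros((384*S,512*S),np.uint8)
    for P in parts:
        uv=proj(p,P@Rz(q[2]).T+[q[0],q[1],z])
        h=cv2.convexHull((((uv+.5)*S-.5)*16).astype(np.int32)); cv2.fillConvexPoly(m,h,255,shift=4)
    return cv2.resize(m,(512,384),interpolation=cv2.INTER_AREA)/255.
def fit(obs,parts,q0,z=0,step=(.01,.01,.15)):
    def cost(q): return sum(np.abs(render(p,parts,q,z)-g).sum()/g.sum() for p,g in obs)
    q0=np.array(q0,float); sx=np.vstack([q0]+[q0+np.eye(3)[i]*step[i] for i in range(3)])
    o=minimize(cost,q0,method="Nelder-Mead",options=dict(initial_simplex=sx,xatol=1e-4,fatol=1e-4,maxiter=200))
    return o.x,o.fun
def pick(p,name,uv): return min(masks_of(p,name),key=lambda m:np.hypot(m["box"][0]-uv[0],m["box"][1]-uv[1]))["region"].astype(float)
def tool(yaw): return np.array([0,np.cos(yaw/2),np.sin(yaw/2),0])  # down; tool x at yaw, closing axis (y) at yaw-90deg
E
cat > m.py <<'E'
from h import *
t=eyes.camera("top"); s=eyes.camera("side")
for n,a,b in(("B1",(343,138),(295,256)),("B2",(352,197),(244,262))):
    ot=(t,pick(t,"bottle_a",a)); os=(s,pick(s,"bottle_a",b)); g=ray(t,a,.035)
    for nm,ob in(("both",[ot,os]),("top",[ot]),("side",[os])):
        r_=min((fit(ob,BOT,[g[0],g[1],y]) for y in(0,.4,.8,1.2)),key=lambda v:v[1]); print(n,nm,np.round(r_[0],4),round(r_[1],3))
ot=(t,pick(t,"mixer",(241,132))); os=(s,pick(s,"mixer",(290,198)))
g=ray(t,(241,132),.03); 
for nm,ob in(("both",[ot,os]),("top",[ot]),("side",[os])):
    q,f=fit(ob,mix(),[g[0],g[1],-.05]); print("mixer",nm,np.round(q,4),round(f,3),"pad",proj(t,Rz(q[2])@[0,-.098,.158]+[*q[:2],0]),proj(s,Rz(q[2])@[0,-.098,.158]+[*q[:2],0]))
for n,a,z in(("stapler",(204,227),.04),("bell",(311,96),.04),("glass",(365,104),.025)): print(n,ray(t,a,z).round(3))
# chest corners: front top edge in both views
print("chest crop pts", proj(t,ray(t,(192,95),.1)))
E
python3 m.py
```

```text
B1 both [ 0.6058 -0.2795  0.6614] 0.385
B1 top [ 0.6058 -0.2803  0.6603] 0.104
B1 side [ 0.6068 -0.2791  0.8983] 0.248
B2 both [ 0.4552 -0.2946  0.2191] 0.195
B2 top [ 0.4554 -0.2946  0.2429] 0.071
B2 side [ 0.4553 -0.2952  0.19  ] 0.117
mixer both [ 0.6186 -0.0067 -0.0794] 0.105 pad [[280.23834959 123.75584224]] [[292.80935914 181.20561168]]
mixer top [ 0.6201 -0.0086 -0.0732] 0.035 pad [[281.08078316 122.86397988]] [[293.60626183 181.58344792]]
mixer side [ 0.6188 -0.001  -0.0749] 0.048 pad [[277.80430033 123.42379626]] [[292.79576029 180.07998664]]
stapler [0.371 0.079 0.04 ]
bell [ 0.713 -0.187  0.04 ]
glass [ 0.698 -0.33   0.025]
chest crop pts [[192.  95.]]
```

```bash
sed -i 's/yc=0.0495/yc=0.0565/' h.py; cat > m2.py <<'E'
from h import *
t=eyes.camera("top"); s=eyes.camera("side")
def hull(g):
    h=cv2.convexHull(np.argwhere(g>.5)[:,::-1].astype(np.int32)); m=np.zeros(g.shape,np.uint8); cv2.fillConvexPoly(m,h,1); return m.astype(float)
out={}
HB=[np.vstack(BOT)]
for n,a,b in(("B1",(343,138),(295,256)),("B2",(352,197),(244,262))):
    ot=(t,hull(pick(t,"bottle_a",a))); os=(s,hull(pick(s,"bottle_a",b))); g=ray(t,a,.035)
    for nm,ob in(("both",[ot,os]),("top",[ot]),("side",[os])):
        r_=min((fit(ob,HB,[g[0],g[1],y]) for y in(0,.4,.8,1.2)),key=lambda v:v[1]); print(n,nm,np.round(r_[0],4),round(r_[1],3))
        if nm=="both": out[n]=r_[0]
ot=(t,pick(t,"mixer",(241,132))); os=(s,pick(s,"mixer",(290,198)))
g=ray(t,(241,132),.03)
for nm,ob in(("both",[ot,os]),("top",[ot])):
    q,f=fit(ob,mix(),[g[0],g[1],-.05]); print("mixer",nm,np.round(q,4),round(f,3))
    if nm=="both": out["M"]=q
np.save("poses.npy",out)
for p,nm,(r0,r1,c0,c1),k in((t,"top",(80,220,170,370),4),(s,"side",(160,280,220,360),5)):
    im=cv2.resize(p["img"][r0:r1,c0:c1,::-1],None,fx=k,fy=k,interpolation=cv2.INTER_CUBIC)
    def dr(P,q,col): cv2.polylines(im,[(((proj(p,np.asarray(P)@Rz(q[2]).T+[*q[:2],0])-[c0,r0]+.5)*k)).astype(np.int32)],True,col,1)
    sq=lambda cx,cy,z,lx,ly:[[cx+i*lx/2,cy+j*ly/2,z] for i,j in((-1,-1),(-1,1),(1,1),(1,-1))]
    for n in("B1","B2"):
        for z in(0,.042): dr(sq(0,0,z,.051,.051),out[n],(0,255,0))
        dr(cyl(0,0,.062,.062,.018)[::2],out[n],(0,255,255))
    M=out["M"]
    for z in(0,.028): dr(sq(0,0,z,.13,.27),M,(255,0,255))
    for y in(.022,.091): dr(sq(0,y,.052,.064,.064),M,(0,255,0)); dr(sq(0,y,.03,.064,.064),M,(0,255,255))
    dr(sq(0,-.098,.09,.06,.058),M,(0,200,0)); dr(cyl(0,-.098,.158,.158,.019)[::2],M,(255,0,0))
    cv2.imwrite(f"pics/ov_{nm}.png",im)
# chest corner triangulation: right-front-top corner
print("chest bottom front (top cam)",ray(t,(193,104.5),0).round(3),"side",ray(s,(311.4,214.4),0).round(3))
E
python3 m2.py
```

```text
B1 both [ 0.6056 -0.2796  0.7126] 0.222
B1 top [ 0.6056 -0.2798  0.7118] 0.096
B1 side [ 0.6064 -0.2803  0.8116] 0.119
B2 both [ 0.4552 -0.2938  0.2183] 0.186
B2 top [ 0.4554 -0.2941  0.245 ] 0.075
B2 side [ 0.4552 -0.2952  0.1931] 0.103Traceback (most recent call last):
  File "m2.py", line 12, in <module>
    ot=(t,pick(t,"mixer",(241,132))); os=(s,pick(s,"mixer",(290,198)))
          ~~~~^^^^^^^^^^^^^^^^^^^^^
  File "h.py", line 27, in pick
    def pick(p,name,uv): return min(masks_of(p,name),key=lambda m:np.hypot(m["box"][0]-uv[0],m["box"][1]-uv[1]))["region"].astype(float)
                                ~~~^^^^^^^^^^^^^^^^^^^^^^^^^^^^^^^^^^^^^^^^^^^^^^^^^^^^^^^^^^^^^^^^^^^^^^^^^^^^^
ValueError: min() iterable argument is empty
```

The network missed the mixer in this shot, so I'll retry with a fresh picture.

```bash
python3 - <<'E'
s=open('m2.py').read()
s=s.replace('''ot=(t,pick(t,"mixer",(241,132))); os=(s,pick(s,"mixer",(290,198)))
''','''def retry(c,p,uv):
    for _ in range(6):
        try: return p,pick(p,"mixer",uv)
        except ValueError: p=eyes.camera(c)
ot=retry("top",t,(241,132)); os=retry("side",s,(290,198))
''')
open('m2.py','w').write(s)
E
python3 m2.py | tail -3
```

```text
mixer both [ 0.6181 -0.0076 -0.0704] 0.114
mixer top [ 0.6201 -0.0086 -0.0735] 0.05
chest bottom front (top cam) [0.695 0.123 0.   ] side [ 0.69  -0.077  0.   ]
```

View pics/ov_top.png

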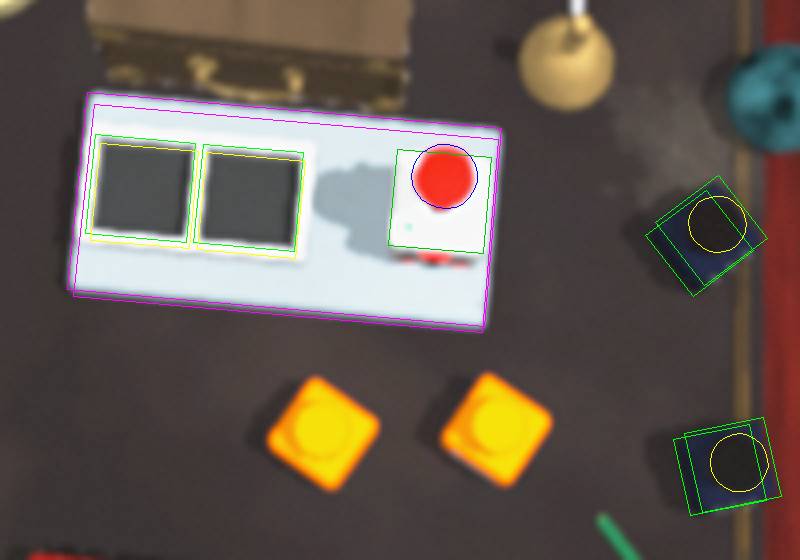

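View pics/ov_side.png

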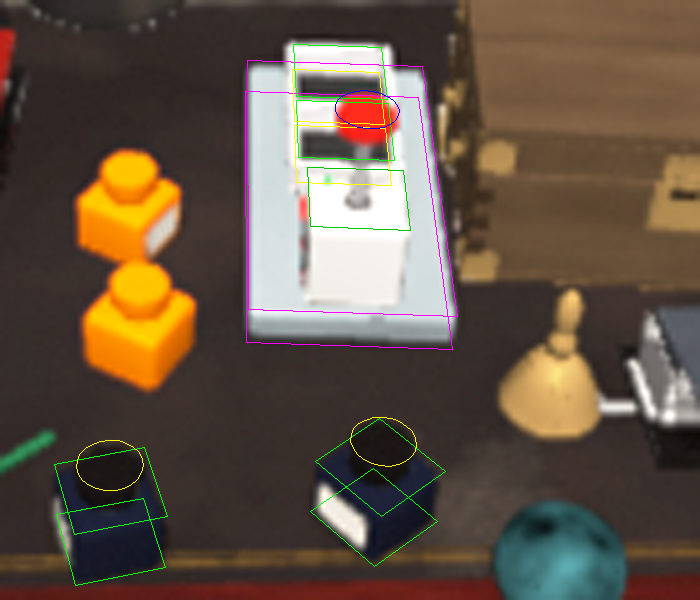

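The overlays match within about 1–2 px. In the top crop the mixer outline, cells (145,190) and (250,200) and pad (443,178) line up, and so do the two dark bottles at (707,235) and (728,465). I'll now move the first bottle (B1) to the left cell.

```bash
cat >> h.py <<'E'
M=np.array([.6195,-.0090,-.0725]); B={"B1":np.array([.6056,-.2797,.735]),"B2":np.array([.4553,-.2942,.222])}
def mw(x,y,z): return Rz(M[2])@np.array([x,y,z])+[M[0],M[1],0]
def plan(n,cy,zup=.28):
    """tool yaws (grasp, place): bottle square to mixer, closing along mixer x preferred"""
    best=[]
    for k in range(4):
        for j in range(-2,3):
            py=M[2]+np.pi/2*k; gy=py+B[n][2]-M[2]+j*np.pi/2
            a=[kinematics.ik([*B[n][:2],z],tool(gy)) for z in(.041,zup)]; b=[kinematics.ik(mw(0,cy,z),tool(py)) for z in(.071,zup)]
            if any(v is None for v in a+b): continue
            best.append((abs(a[1][5]-b[1][5])+(0 if k%2 else .4)+.3*max(abs(a[1][5]),abs(b[1][5])),gy,py,k,a[1][5],b[1][5]))
    return min(best)
def say(l):
    s=status.get_state(); print(l,round(s["time"],2),"tcp",np.round(s["tool_pos"],4),"F",np.round(s["wrist_force"],1),"w",round(s["grip_width"],4),"gf",round(float(np.max(s["grip_force"])),1))
def pickup(n,gy):
    x,y=B[n][:2]; q=tool(gy)
    effector.move_gripper(.056); r.movep([x,y,.16],q); r.line_to([x,y,.065],feed=.25)
    print("hit",r.line_to([x,y,.041],feed=.06,threshold=4)); say("down")
    effector.move_gripper(.02); say("grip")
def lift(): p=status.get_state()["tool_pos"]; r.line_to([p[0],p[1],.28],feed=.2); say("up")
E
python3 - <<'E'
from h import *
pl=plan("B1",.091); print(np.round(pl,3)); print(np.round(plan("B2",.022),3))
pickup("B1",pl[1])
p=eyes.camera("side"); cv2.imwrite("pics/g1.png",cv2.resize(p["img"][160:310,210:370,::-1],None,fx=4,fy=4))
E
```

```text
[0.297 0.735 1.498 1.    0.3   0.093]
[ 0.86   0.222  1.498  1.     0.648 -0.018]
hit False
down 5.33 tcp [ 0.6054 -0.2795  0.0407] F [0.1 0.5 0.7] w 0.0562 gf 0.0
grip 5.76 tcp [ 0.6057 -0.2797  0.0412] F [-0.5  0.3  0.8] w 0.0205 gf 0.0
```

The fingers closed to 20 mm with no force on the pads, so they missed the cap. I'll look.

View pics/g1.png

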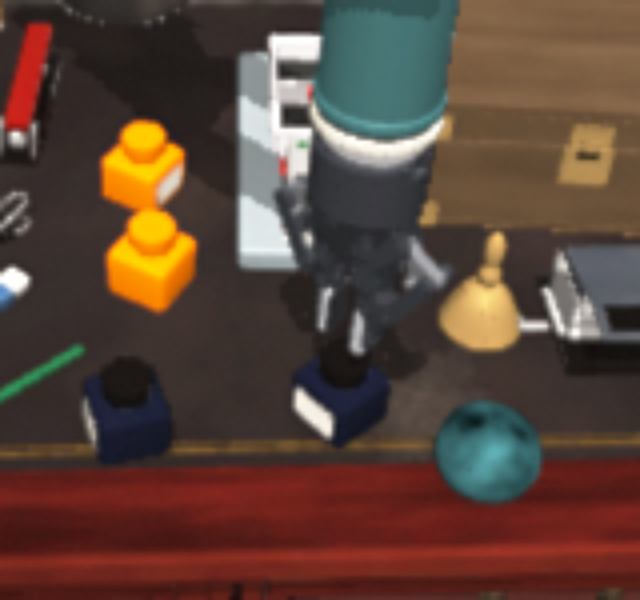

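```bash
python3 - <<'E'
from h import *
t=eyes.camera("top"); s=eyes.camera("side")
st=status.get_state(); P=st["tool_pos"]; print(st["tool_rot"])
print("tcp px crop",(proj(s,P)-[210,160])*4, "cap top", (proj(s,[*B["B1"][:2],.062])-[210,160])*4)
ot=[m for m in masks_of(s,"bottle_a")]; 
for m in ot: print(m["p"],np.round(m["box"],1))
a=t["img"][100:220,300:400,::-1]; b=s["img"][215:285,260:340,::-1]
a=cv2.resize(a,(480,576),interpolation=cv2.INTER_CUBIC)
b=cv2.resize(b,None,fx=4,fy=4,interpolation=cv2.INTER_CUBIC)
c=np.zeros((576,800,3),np.uint8); c[:,:480]=a; c[:280,480:800]=b; c=np.clip(c.astype(float)*1.8,0,255).astype(np.uint8)
for im,p,(r0,c0),k,o in((c,t,(100,300),4.8,(0,0)),(c,s,(215,260),4,(480,0))):
    for X,col in((P,(0,0,255)),([*B["B1"][:2],.062],(0,255,255)),([*B["B1"][:2],0],(0,255,0))):
        u=(proj(p,X)[0]-[c0,r0]+.5)*k+o; cv2.circle(im,(int(u[0]),int(u[1])),3,col,-1)
cv2.imwrite("pics/g2.png",c)
E
```

```text
[3.54862227e-05 9.33241097e-01 3.59250682e-01 4.30444054e-05]
tcp px crop [[341.34147167 370.62174655]] cap top [[344.0435379  349.81610293]]
0.94 [242.8 262.6  21.1  25.7]
0.93 [294.7 257.1  21.6  29.9]
0.92 [244.8 201.   20.9  22.6]
0.67 [248.4 225.2  19.4  26.5]
0.6 [165.  250.8  20.4  26.3]
```

View pics/g2.png

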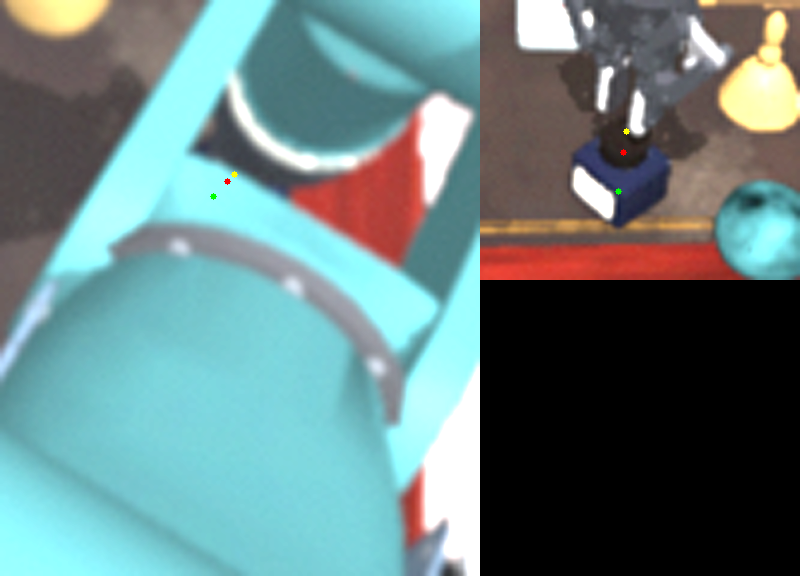

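```bash
python3 - <<'E'
from h import *
say("now"); a=eyes.camera("side"); 
effector.move_gripper(.056); say("open"); b=eyes.camera("side")
effector.move_gripper(.030); say("30"); c=eyes.camera("side")
crop=lambda p: np.clip(cv2.resize(p["img"][222:276,264:330,::-1],None,fx=6,fy=6,interpolation=cv2.INTER_CUBIC).astype(float)**.6*9.5,0,255)
cv2.imwrite("pics/g3.png",np.hstack([crop(a),crop(b)]).astype(np.uint8))
E
```

```text
now 5.96 tcp [ 0.6056 -0.2797  0.041 ] F [ 0.7 -0.1  0.2] w 0.02 gf 0.0
open 6.44 tcp [ 0.6056 -0.2797  0.041 ] F [-0.5  0.4  0.4] w 0.0561 gf 0.0
30 6.86 tcp [ 0.6056 -0.2797  0.041 ] F [-0.2  0.5 -0.1] w 0.0299 gf 0.0
```

View pics/g3.png

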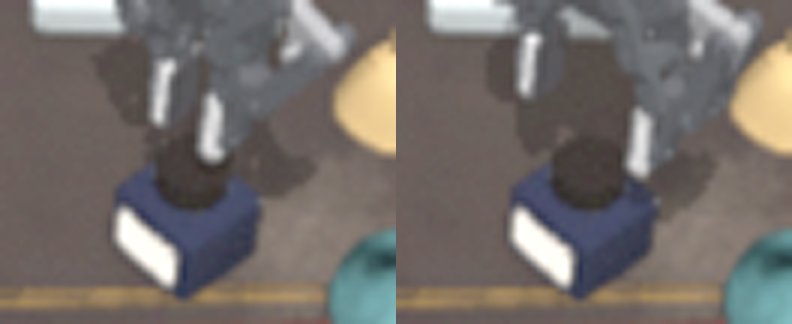

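In the crop the tips at (160,125) and (215,158) overlap the top of the cap. The fingers closed just above it, about 22 mm higher than the TCP figure suggests. I'll go lower in a guarded step and grip again.

```bash
python3 - <<'E'
from h import *
x,y=B["B1"][:2]
effector.move_gripper(.056)
print("hit",r.line_to([x,y,.026],feed=.06,threshold=4)); say("down")
effector.move_gripper(.02); say("grip")
p=eyes.camera("side"); cv2.imwrite("pics/g4.png",np.clip(cv2.resize(p["img"][222:276,264:330,::-1],None,fx=6,fy=6,interpolation=cv2.INTER_CUBIC).astype(float)**.6*9.5,0,255))
E
```

```text
hit False
down 7.67 tcp [ 0.605  -0.2793  0.0251] F [ 0.6 -0.3  0.2] w 0.056 gf 0.0
grip 8.11 tcp [ 0.6057 -0.2798  0.0262] F [ 1.2 -0.7 -0.3] w 0.0198 gf 0.0[ WARN:0@1.715] global loadsave.cpp:1063 imwrite_ Unsupported depth image for selected encoder is fallbacked to CV_8U.
```

View pics/g4.png

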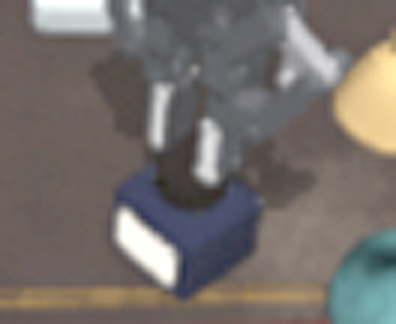

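In the crop the tips at (158,145) and (210,182) still cover the cap, and the pads still report no contact. I'll probe gently downward with the fingers as they are, to calibrate the real tip height by touch.

The tips touch the cap top (z = 62 mm) at a reported TCP z of 24 mm, so the tips really end about 35 mm higher than reported. I'll use that offset, open, go down guarded and grip the cap.

```bash
python3 - <<'E'
from h import *
x,y=B["B1"][:2]
r.line_to([x,y,.030],feed=.1); say("off")
effector.move_gripper(.056)
print("hit",r.line_to([x,y,.010],feed=.06,threshold=4)); say("down")
effector.move_gripper(.02); say("grip")
p=eyes.camera("side"); np.save("pics/g6.npy",p["img"])
for m in masks_of(p,"bottle_a"): print(round(m["p"],2),np.round(m["box"],1))
E
```

```text
off 8.81 tcp [ 0.606  -0.28    0.0305] F [ 0.2 -0.  -0.5] w 0.0198 gf 0.0
hit False
down 9.72 tcp [ 0.6051 -0.2794  0.0093] F [ 0.4 -0.2  0.4] w 0.0562 gf 0.0
grip 10.07 tcp [ 0.6062 -0.2801  0.0107] F [ 0.6 -0.2  2.7] w 0.0326 gf 59.4
0.96 [244.9 261.4  19.9  24.1]
0.7 [249.2 223.9  19.9  27.1]
0.68 [245.2 202.7  17.7  25. ]
0.64 [295.7 257.9  23.2  32.6]
0.6 [164.9 249.9  22.9  24.4]
```

The grip force is 59 N, but the width is 32.6 mm rather than 36 mm. I'll check centring before lifting.

```bash
python3 - <<'E'
import numpy as np, cv2
im=np.load("pics/g6.npy")
cv2.imwrite("pics/g6.png",np.clip(cv2.resize(im[205:285,254:340,::-1],None,fx=7,fy=7,interpolation=cv2.INTER_CUBIC).astype(float)**.6*9.5,0,255).astype(np.uint8))
from h import *
s=eyes.camera("side"); x,y=.6056,-.2797
# tip near-face midpoint for TCP .026 pose with hypothesised offsets
for dx,dy,z in((0,0,.064),(0,-.01,.064),(0,-.02,.064),(0,.01,.064)):
    print(dx,dy,z,proj(s,[x+dx-.011*np.cos(.735),y+dy-.011*np.sin(.735),z]).round(1),"measured 294.7 249.3")
E
```

```text
0 0 0.064 [[293.5 249. ]] measured 294.7 249.3
0 -0.01 0.064 [[293.9 251.8]] measured 294.7 249.3
0 -0.02 0.064 [[294.4 254.6]] measured 294.7 249.3
0 0.01 0.064 [[293.  246.3]] measured 294.7 249.3
```

View pics/g6.png

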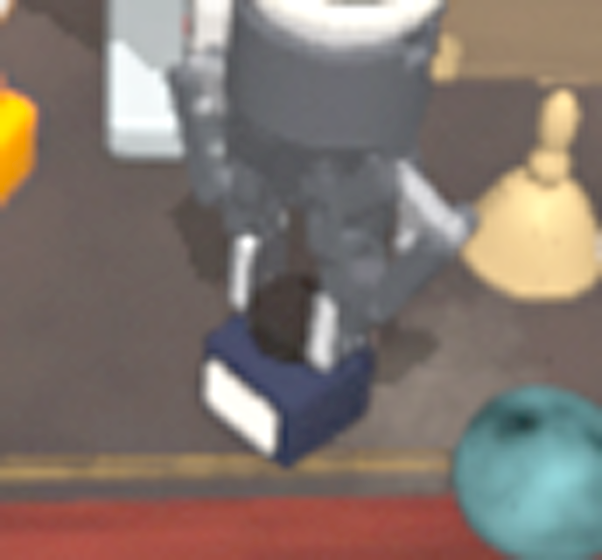

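The fingers straddle the cap at crop (245,300) and (322,330), well centred, with the tips just above the body. The offset is in z only. I'll lift and place in the left cell.

```bash
cat >> h.py <<'E'
def lift(z=.21): p=status.get_state()["tool_pos"]; r.line_to([p[0],p[1],z],feed=.2); say("up")
def place(cy,py,zg,zup=.21):
    """zg: TCP z at which the bottle stood on the desk when gripped"""
    r.movep(mw(0,cy,zup),tool(py)); say("above")
    r.line_to(mw(0,cy,zg+.030+.012),feed=.2)
    hit=r.line_to(mw(0,cy,zg+.030-.004),feed=.025,threshold=4); say("hit %s"%hit)
    return status.get_state()["tool_pos"][2]-(zg+.030)
E
python3 - <<'E'
from h import *
pl=plan("B1",.091,.21); print(np.round(pl,3))
lift()
e=place(.091,1.498,.0107); print("height err",round(e,4))
t=eyes.camera("top"); np.save("pics/t7.npy",t["img"])
E
```

```text
[0.297 0.735 1.498 1.    0.3   0.093]
up 11.37 tcp [ 0.6051 -0.2795  0.2083] F [-0.1  0.6 -2. ] w 0.0326 gf 59.6
above 12.72 tcp [0.6264 0.0805 0.2099] F [-0.9  0.9 -0.4] w 0.0321 gf 59.6
hit True 14.18 tcp [0.6264 0.0819 0.0406] F [-0.4  0.   5.3] w 0.0325 gf 60.1
height err -0.0001
```

The bottle touched down at exactly floor height. I'll release it and fetch the second one.

```bash
python3 - <<'E'
from h import *
effector.move_gripper(.056); p=status.get_state()["tool_pos"]
r.line_to([p[0],p[1],.16],feed=.2); say("clear")
pl=plan("B2",.022,.21); print(np.round(pl,3)); x,y=B["B2"][:2]; q=tool(pl[1])
r.movep([x,y,.15],q); r.line_to([x,y,.035],feed=.25)
s=eyes.camera("side"); t=eyes.camera("top")
for p,c in((s,"s"),(t,"t")):
    for m in masks_of(p,"bottle_a"): print(c,round(m["p"],2),np.round(m["box"],1))
print("predicted in cell s,t",proj(s,mw(0,.091,.061)),proj(t,mw(0,.091,.061)))
print("hit",r.line_to([x,y,.010],feed=.06,threshold=4)); say("down")
effector.move_gripper(.02); say("grip")
E
```

```text
clear 15.33 tcp [0.6245 0.0817 0.159 ] F [ 0.2  0.6 -0.9] w 0.056 gf 0.0
[ 0.86   0.222  1.498  1.     0.648 -0.018]
s 0.85 [165.7 249.5  21.4  23.2]
s 0.82 [243.6 264.1  20.   23.3]
s 0.68 [254.8 224.    7.2  16.8]
s 0.57 [287.2 172.5  15.9  21.4]
t 0.95 [204.7 124.5  26.5  22.9]
t 0.58 [291.4 188.9  27.5  22.9]
predicted in cell s,t [[288.15546102 171.97085333]] [[204.82874851 125.16877233]]
hit False
down 18.23 tcp [ 0.4549 -0.294   0.0095] F [ 0.1 -0.9 -0.1] w 0.0559 gf 0.0
grip 18.57 tcp [ 0.4557 -0.2946  0.0106] F [-1.4 -0.4  5.3] w 0.0324 gf 59.2
```

```bash
python3 - <<'E'
from h import *
lift()
e=place(.022,1.498,.0106); print("height err",round(e,4))
if abs(e)<.003:
    effector.move_gripper(.056); p=status.get_state()["tool_pos"]
    r.line_to([p[0],p[1],.2],feed=.2); say("clear")
    t0=mw(0,-.098,.2); r.movep([*t0[:2],.2],tool(1.498)); effector.move_gripper(0); say("above pad")
    s=eyes.camera("side"); t=eyes.camera("top")
    for p,c in((s,"s"),(t,"t")):
        for m in masks_of(p,"bottle_a"): print(c,round(m["p"],2),np.round(m["box"],1))
    print([proj(p,mw(0,y,.061)).round(1).tolist() for p in(s,t) for y in(.022,.091)])
    np.save("pics/s8.npy",s["img"])
E
```

```text
up 19.73 tcp [ 0.4548 -0.2939  0.2087] F [ 0.2  0.4 -1.5] w 0.0325 gf 59.6
above 21.04 tcp [0.6207 0.0118 0.2097] F [ 0.5  0.1 -1.9] w 0.0327 gf 59.6
hit True 22.49 tcp [0.6215 0.013  0.0406] F [-0.5  0.4  4.9] w 0.0328 gf 60.2
height err -0.0
clear 23.8 tcp [0.6194 0.0131 0.1988] F [-0.7  0.7 -0.6] w 0.056 gf 0.0
above pad 24.92 tcp [ 0.6125 -0.1064  0.2001] F [0.3 1.3 0.4] w 0.0006 gf 0.0
s 0.88 [249.4 225.7  21.5  27.3]
s 0.78 [245.1 201.3  20.9  23.4]
s 0.71 [165.8 251.7  20.6  25.2]
s 0.44 [286.5 169.4  13.2  21.1]
t 0.75 [335.1 278.8  26.   24. ]
t 0.74 [202.2 124.8  18.5  22.1]
t 0.64 [238.2 129.4  11.7  20.4]
[[[289.0, 183.6]], [[288.2, 172.0]], [[232.1, 127.6]], [[204.8, 125.2]]]
```

Both bottles are seated at floor height, and the masks sit at their cells. Next I press the plunger: find contact with a guarded move, then step down while logging force against depth.

```bash
python3 - <<'E'
from h import *
x,y=mw(0,-.098,0)[:2]
r.line_to([x,y,.150],feed=.2); r.sleep(.2); f0=status.get_state()["wrist_force"][2]
hit=r.line_to([x,y,.100],feed=.03,threshold=2.5); say("contact %s"%hit)
z0=status.get_state()["tool_pos"][2]; np.save("z0.npy",z0)
L=[]
if hit:
    for d in np.arange(.001,.0315,.0015):
        r.line_to([x,y,z0-d],feed=.03); s=status.get_state(); L.append((round((z0-s["tool_pos"][2])*1e3,1),round(s["wrist_force"][2]-f0,1)))
print(L); say("end")
E
```

```text
contact True 26.75 tcp [ 0.6123 -0.1067  0.1185] F [ 0.  -0.3  5.8] w 0.0001 gf 2.8
[(np.float64(0.5), np.float64(6.3)), (np.float64(2.0), np.float64(5.5)), (np.float64(3.6), np.float64(4.4)), (np.float64(5.2), np.float64(5.4)), (np.float64(6.8), np.float64(4.8)), (np.float64(8.4), np.float64(4.2)), (np.float64(10.0), np.float64(5.3)), (np.float64(11.6), np.float64(3.7)), (np.float64(13.2), np.float64(2.9)), (np.float64(14.2), np.float64(6.7)), (np.float64(15.7), np.float64(7.3)), (np.float64(17.3), np.float64(6.5)), (np.float64(18.8), np.float64(6.5)), (np.float64(20.3), np.float64(5.8)), (np.float64(21.8), np.float64(6.7)), (np.float64(23.4), np.float64(5.3)), (np.float64(24.9), np.float64(6.2)), (np.float64(26.5), np.float64(5.5)), (np.float64(27.7), np.float64(6.1)), (np.float64(29.1), np.float64(8.3)), (np.float64(30.6), np.float64(6.4))]
end 32.0 tcp [ 0.6124 -0.1067  0.0879] F [-3.3  1.7  6.3] w -0.0002 gf 3.6
```

```bash
python3 - <<'E'
from h import *
x,y=mw(0,-.098,0)[:2]; z0=float(np.load("z0.npy")); L=[]
for d in np.arange(.033,.0425,.0015):
    r.line_to([x,y,z0-d],feed=.03); s=status.get_state(); L.append((float(round((z0-s["tool_pos"][2])*1e3,1)),float(round(s["wrist_force"][2],1))))
print(L); r.sleep(.3); say("hold")
s=eyes.camera("side"); t=eyes.camera("top")
for p,c in((s,"s"),(t,"t")):
    for n in("bottle_a","plunger_pad","bell","stapler","glass_weight"):
        for m in masks_of(p,n): print(c,n,round(m["p"],2),np.round(m["box"],1))
a=cv2.resize(s["img"][155:235,255:345,::-1],(450,400),interpolation=cv2.INTER_CUBIC)
b=cv2.resize(t["img"][95:175,190:260,::-1],(350,400),interpolation=cv2.INTER_CUBIC)
for k in(0,.015,.029,.043): print(k,proj(s,mw(-.03,-.098,.09-k)))
cv2.imwrite("pics/end.png",np.hstack([a,b]))
E
```

```text
[(32.7, 7.0), (34.2, 7.6), (35.7, 6.7), (37.3, 6.3), (38.8, 6.3), (40.4, 6.2), (41.7, 6.5)]
hold 34.05 tcp [ 0.6123 -0.1067  0.0768] F [-2.4  0.7  6.2] w -0.0002 gf 3.4
s bottle_a 0.88 [245.1 200.8  22.2  20. ]
s bottle_a 0.73 [165.1 250.6  23.1  25.1]
s bottle_a 0.71 [247.5 225.8  20.2  27.9]
s plunger_pad 0.61 [290.1 198.2  41.9  52.2]
s plunger_pad 0.49 [290.8 196.2  11.7   8.3]
s bell 0.57 [330.2 233.8  16.7  24.5]
s bell 0.38 [217.2 183.6  20.7  35.1]
s stapler 0.89 [217.2 183.8  18.5  35.7]
s glass_weight 0.71 [330.6 273.   26.7  26.3]
t bottle_a 0.72 [205.1 125.3  25.4  26.5]
t bottle_a 0.72 [334.2 280.3  23.4  27.8]
t bottle_a 0.47 [299.5 190.9  10.3  19.1]
t stapler 0.59 [240.4 127.6 107.5  48.8]
t glass_weight 0.79 [363.8 102.7  25.2  27.3]
0 [[281.79621032 199.07288258]]
0.015 [[281.47724176 202.8064985 ]]
0.029 [[281.18431676 206.23526731]]
0.043 [[280.89589697 209.61130139]]
```

View pics/end.png

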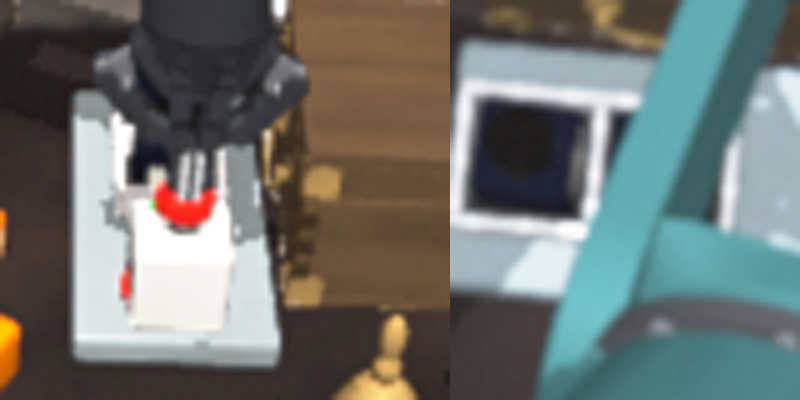

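The picture shows the pad (187,205) pressed close to the tower and the red pointer down at (126,287) by the red mark. It has moved about 11 px from rest, against 10.5 px predicted for 43 mm. A dark bottle stands square in the left cell (520,145), and the right one is partly visible behind the arm. The bystanders have not moved. The force log shows the third hump passed at about 35.5 mm, so I'll centre on the click and hand in.

```bash
python3 - <<'E'
from h import *
x,y=mw(0,-.098,0)[:2]; z0=float(np.load("z0.npy"))
r.line_to([x,y,z0-.0425],feed=.02); r.sleep(.4); say("hold")
print(workorder.job_done())
E
```

```text
hold 35.3 tcp [ 0.6123 -0.1067  0.0766] F [-3.1  0.7  8.7] w -0.0001 gf 4.3
the job is handed in; nothing more can be done
None
```

I handed the job in at about 35 s: both dark ink bottles are upright in the mixer rack, one per cell, and the gripper is still holding the plunger at its third click with about 8.7 N; the verdict itself was not reported back.

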